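# Rebuild the bench drill's bevel drive and hold the crown gear down

## Robot

A 6-joint arm with a two-finger parallel gripper is mounted at the origin on the work surface. World frame = base frame: x ahead of the robot, y to its left, z up, the work surface at z = 0. Lengths are in mm, angles in rad, forces in N, time in s.
With the tool pointing down it reaches from about 300 to 775 mm from the base axis. Payload 14.6 kg.
Tool frame: the origin (TCP) lies midway between the tips of the shut fingers; the grasp point (between the pads) lies behind it (manip.grip_depth is the z of the grasp point in the tool frame, in mm); z points along the fingers, y is the line along which they close (so a half turn about z gives the same grasp; the last joint's range is limited). The gripper opens to 94 mm and grips with 3 to 60 N. Pads are 16 mm wide; open, the fingers measure 119 mm over their backs; the gripper's body (75 mm by 177 mm) begins 78 mm behind the grasp point.
Start: joints at [1.057, 0.3, 1.521, -0, 1.321, -0.067], TCP at [237.641, 496, 172.946] pointing down, gripper open.
Joint ranges: [-3.03, 3.03], [-0.79, 2.21], [0.23, 2.52], [-1.04, 4.18], [0, 3.07], [-2.55, 2.55]. Speed limits (rad/s): [2.22, 2.22, 2.57, 3.14, 3.14, 3.14].

## Interface

Orientations are given as [roll, pitch, yaw] about the fixed x, y, z axes, in that order (R = Rz(yaw) Ry(pitch) Rx(roll)).
In Python, from cell import manip gives the robot as it stands.
- The arm moves only by the shell command python3 nudge.py 'ROWS' [OPENING] [FORCE]. ROWS is a JSON object whose key "segments" holds a list of rows, 1 to 5 of them, each of 6 numbers: dx, dy, dz in mm, then a rotation vector rx, ry, rz in rad; each row is the pose to reach, as a shift and turn from the pose commanded when the command began, along the tool's axes at that moment; what a row does not reach only later rows make up. A row lasts 1/10 s, in which the tool goes at most 50 mm and 0.15 rad, less where a joint would pass 70% of its speed; a pose out of reach is approached as far as the arm can. OPENING is the finger opening in mm, set as the command begins (- or left out keeps the last). The fingers move at their own pace and stop on an object; FORCE is the grip in N (left out, the last holds). Time passes only in rows, so rows that do not move let the fingers close. It prints the time, the measured TCP pose, the force, the opening and the grip force at its end. Input that does not fit is refused with a message, and nothing moves.
- manip.read_state(): the state, without advancing time (a new reading comes with each control period).
- manip.camera(name): name is "scene" or "top"; returns (picture, depth): 420x560x3 uint8, red, green, blue; 420x560 float32, mm along the optical axis (not along the pixel's ray), 0 where there is no reading.
- manip.camera_info(name): a dict with "K" (3x3 intrinsics, pixels), "dist" ([k1, k2, p1, p2, k3] as OpenCV has them; the pictures are not rectified), "rvec" (rotation vector, rad) and "tvec" (3), from world to camera coordinates, as OpenCV has them. Camera axes: x right, y down, z forward; pixel columns grow to the right and rows downward; lengths in mm; the calibration is good to about 2 mm. A picture is of the moment at which its call begins. camera_info takes no time and is no camera call.
- manip.sign_off(): hands the job in; it is judged then, once.
The state is a dict: "clock": time; "joints": joint angles; "qd": joint speeds; "effort": joint torques, N m; "eef_pos": TCP position; "eef_rot": TCP orientation; "wrist_force": force on the tool from outside, world axes, zero at the start; "moment": the same for the moment, N m; "finger_gap": finger opening in mm; "finger_force": force on a finger pad.
Only numpy, scipy, OpenCV 4.12 (cv2) and the standard library are available. Lean on these libraries where they do the work, as an engineer would, in place of code of your own. Each camera call takes 0.05 s, during which the arm holds its last target. There are 200 camera calls.

## Task

Put the drive of the bench drill back together in the open green iron head. First lay the pinion shaft level in the two V saddles, with its brass pinion at the end next to the upright splined spindle, and let go of it; then take the crown gear by its square hub, turn it until the cross-shaped bore meshes with the spindle's splines, and slide it right down until the spring collar is pressed to its stop. Finish while still holding the gear pressed down there, so that a mate can fit the locking pin, and leave the bowl, auger bit, marking gauge and template disc where they are.

Things in the scene. Friction and masses are not known exactly. Their poses are not given: they have to be found in the camera images.
- head: The drill's open drive head, fixed: green iron base plate 120 (x) x 270 (y) x 12 mm, origin under its centre on the bench. On its y axis stand the splined spindle on a round pedestal at y = +70 mm, and two V saddles at y = +4 and y = -70 mm. Between the saddles nothing is above 22 mm; nothing on the head is taller than 99 mm.
- saddle_near (a point): In the V saddle nearer the spindle: the point, 50 mm above the bench, through which the axis of a shaft resting in it passes. Each V opens upward, 90 degrees, 37 mm wide at its upper edges 58.5 mm above the bench, and is 14 mm thick along head y. The clear gap between the saddles is 60 mm.
- saddle_far (a point): The same point of the other saddle, 74 mm from the first along head -y.
- shaft: Loose pinion shaft, about 0.35 kg: steel rod 14 mm thick, 151 mm long, a brass pinion (30 mm across, 14 wide) at one end, a dark wooden hexagonal crank boss (same size) at the other. Origin on the axis near mid-length and centre of mass; x runs to the pinion. Starts flat, axis 15 mm up. Laid right: origin midway between the saddle points, x along head +y; its roll does not matter.
- pinion (a point): On the shaft's axis, centre of the brass pinion, 66 mm from the shaft's origin. Laid right it is 37 mm short of the spindle's axis; up to about 8 mm off lengthwise is fine.
- boss (a point): On the shaft's axis, centre of the wooden crank boss, 71 mm from the shaft's origin on the other side.
- gear: Loose crown gear, about 0.3 kg: brass toothed disc 96 mm across, top face 12 mm above the underside, with a grey steel square hub 44 x 44 mm up to 42 mm. A cross bore runs right through: two slots 11.6 x 32.4 mm, parallel to the hub's sides. Origin: centre of the underside; x, y along the slots, z up. Starts on the bench, hub up. Fingertips may rest and push on the disc.
- spline_top (a point): Centre of the top of the upright splined spindle, 99 mm above the bench; x and y run along the splines. It is a cross of two bars, each 8 mm wide and 28 mm long, no chamfer: the bore has 1.8 mm play a side. Every quarter turn is alike. The spindle can turn but is stiff (about 0.25 N m).
- gear_home (a point): Point on the spindle's axis, 69 mm above the bench, where the centre of the gear's underside is when the gear is fully home (collar at its stop).
- collar (a joint): The brass spring collar round the spindle, on which the hub lands: 0 = up (collar top 81 mm above the bench, 18 mm below the spline top), 0.012 m = pressed down to its stop. The spring takes about 5 N to start and 13 N at the stop, and lifts the gear again when let go.
- bowl: Bystander: white enamel bowl, 116 mm across, 50 mm high; origin under its centre.
- auger: Bystander: steel auger bit, about 125 mm long and 16 mm thick, lying on the bench; origin on its axis near the square tang, x towards the tip.
- gauge: Bystander: brass marking gauge, 160 mm long, 55 mm wide, 48 mm high; origin under the middle of its bar, x along the bar.
- template: Bystander: jacaranda pit template disc, 72 mm across, 10 mm thick; origin under its centre.

How it is judged:
By the outcome, as a careful person would: the job done as asked, in the order asked, and still so for the second after the job is handed in, while the arm keeps its last pose, push and grip.
It also fails if it takes over 54 s, if anything falls off the work surface, if the arm or the gripper's body presses on something with over 40 N, if the wrist force passes 120 N, or if a joint passes its speed limit or range.

## Working session

There is one attempt and no reset: what is moved stays moved. The work goes in short steps, Python scripts to look and compute and a shell command to move; the robot and the scene stay as the last step left them, time stands still between calls to the robot, and variables do not carry over. Pictures are saved under pics/ and viewed, at most 10 in all, crops included, and the job is handed in when it is done.

```bash
ls; mkdir -p pics
cat > h.py <<'E'
import numpy as np, cv2
from cell import manip
def grab(n):
    p,d=manip.camera(n); i=manip.camera_info(n); return p,d,i
def ray(i,uv,z):
    K=np.array(i["K"],float);D=np.array(i["dist"],float);R=cv2.Rodrigues(np.array(i["rvec"],float))[0];t=np.array(i["tvec"],float).ravel()
    uv=np.array(uv,float).reshape(-1,1,2)
    n=cv2.undistortPoints(uv,K,D).reshape(-1,2); d=np.c_[n,np.ones(len(n))]@R; c=-R.T@t
    return c+d*((z-c[2])/d[:,2])[:,None]
def proj(i,P):
    return cv2.projectPoints(np.array(P,float).reshape(-1,3),np.array(i["rvec"],float),np.array(i["tvec"],float),np.array(i["K"],float),np.array(i["dist"],float))[0].reshape(-1,2)
E
python3 - <<'E'
from h import *
for n in("scene","top"):
    p,d,i=grab(n); cv2.imwrite(f"pics/{n}0.png",p[:,:,::-1]); np.savez(f"{n}0.npz",p=p,d=d)
    R=cv2.Rodrigues(np.array(i["rvec"]))[0]; print(n,-R.T@np.ravel(i["tvec"]))
print(manip.grip_depth, manip.read_state())
E
```

```text
cell.py
nudge.py
pics
scene [ 951.00207292 -270.68738043  882.75084376]
top [ 374.42185321   11.34524034 1050.78805669]
-18.8 {'clock': 0.1, 'joints': array([ 1.05739675e+00,  3.00389314e-01,  1.52150696e+00, -1.56026154e-05,
        1.32068720e+00, -6.65927639e-02]), 'qd': array([-0.00251091,  0.00012155, -0.00159919,  0.00095009, -0.00125089,
       -0.0002279 ]), 'effort': array([ 3.40261919e-03, -5.32649839e+01, -3.53281224e+01,  7.10023125e-02,
        2.34827958e-02, -2.49828787e-05]), 'eef_pos': array([237.52380083, 495.77907545, 172.4625581 ]), 'eef_rot': array([-3.14060302e+00, -5.08532459e-05,  2.69478969e+00]), 'wrist_force': array([ 0.53549111, -0.16067317,  0.76179292]), 'moment': array([ 0.01796891, -0.03008826, -0.01767098]), 'finger_force': 0.0, 'finger_gap': 94.02518438395238}
```

View pics/top0.png

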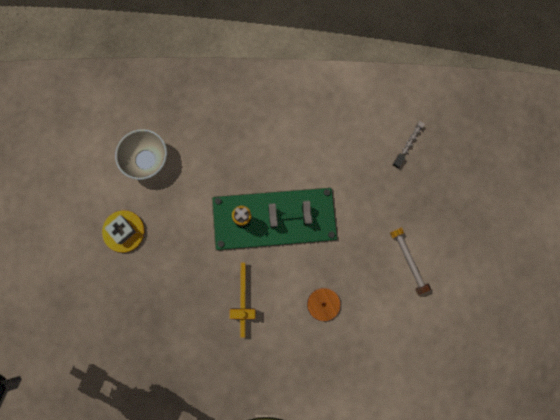

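View pics/scene0.png

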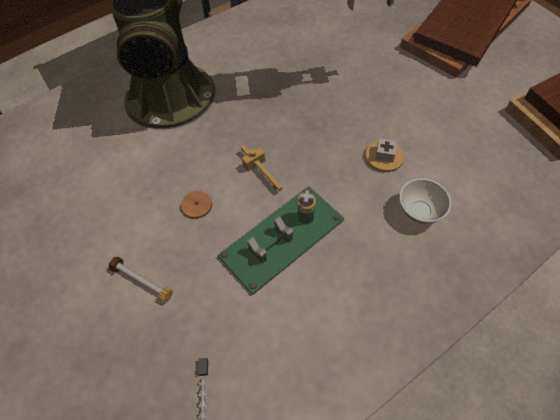

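The top view shows the head at (275,218) with its spindle at (241,215). The saddles are at (273,215) and (308,212). The shaft runs from the pinion (398,234) to the boss (424,290), and the gear is at (124,231). The scene view agrees.

```bash
cat > m.py <<'E'
from h import *
def ld(n):
    z=np.load(n+"0.npz"); return z['p'],z['d'],manip.camera_info(n)
for n,rois in (("top",dict(gear=(95,205,155,258),spin=(226,200,258,232),shaft=(380,220,440,305),head=(205,180,345,258))),
               ("scene",dict(gear=(360,130,410,175),spin=(292,185,322,220),shaft=(100,250,180,310),head=(210,180,350,295)))):
    p,d,i=ld(n); hsv=cv2.cvtColor(p,cv2.COLOR_RGB2HSV)
    H,S,V=[hsv[...,k].astype(int) for k in range(3)]
    def m(roi,c):
        k=np.zeros(H.shape,bool);x0,y0,x1,y1=roi;k[y0:y1,x0:x1]=1;k&=c
        nn,l,s,ce=cv2.connectedComponentsWithStats(k.astype(np.uint8)); 
        j=1+np.argmax(s[1:,4]); return (l==j).astype(np.uint8),ce[j],s[j]
    g=m(rois['gear'],(H<32)&(H>14)&(S>130)&(V>60))
    c=max(cv2.findContours(g[0],0,1)[0],key=cv2.contourArea);e=cv2.fitEllipse(cv2.convexHull(c)); print(n,"gear disc",e,ray(i,e[0],12 if n=='top' else 8))
    g=m(rois['head'],(H>40)&(H<95)&(S>70)&(V>25))
    c=max(cv2.findContours(g[0],0,1)[0],key=cv2.contourArea); q=cv2.approxPolyDP(cv2.convexHull(c),6,True).reshape(-1,2); w=ray(i,q,12);print("head",q.tolist(),w.round(1).tolist())
    b=cv2.boxPoints(cv2.minAreaRect(ray(i,cv2.convexHull(c).reshape(-1,2),12)[:,:2].astype(np.float32)));print("rect",b.round(1).tolist(),b.mean(0))
    g=m(rois['shaft'],(H<32)&(H>12)&(S>140)&(V>60)); print("pinion",g[1],g[2],ray(i,g[1],18))
    g=m(rois['shaft'],((H<12)|(H>170))&(S>100)&(V<110)); print("boss",g[1],g[2],ray(i,g[1],18))
    x0,y0,x1,y1=rois['shaft']; x0,y0,x1,y1
    big=[cv2.resize(p[r[1]:r[3],r[0]:r[2]],(380,int(380*(r[3]-r[1])/(r[2]-r[0]))),interpolation=cv2.INTER_CUBIC)[:400] for r in (rois['gear'],rois['spin'])]
    hh=min(x.shape[0] for x in big); cv2.imwrite(f"pics/{n}_crop.png",np.hstack([x[:hh] for x in big])[:,:,::-1])
E
python3 m.py
```

```text
top gear disc ((122.94242858886719, 231.114013671875), (41.964927673339844, 43.015804290771484), 41.677024841308594) [[517.57169432 322.63867448  12.        ]]
head [[331, 190], [336, 239], [216, 248], [214, 197]] [[618.8, -139.3, 12.0], [508.1, -149.5, 12.0], [484.1, 114.0, 12.0], [598.0, 122.3, 12.0]]
rect [[480.1000061035156, 115.0], [507.29998779296875, -151.60000610351562], [625.9000244140625, -139.5], [598.7000122070312, 127.0999984741211]] [552.9967   -12.247334]
pinion [396.6 232.4] [390 228  14  10  80] [[ 523.90836043 -285.0196821    18.        ]]
boss [423.5        288.91071429] [416 284  14  10  56] [[ 399.01293903 -342.91525152   18.        ]]
scene gear disc ((384.0180969238281, 155.2711944580078), (29.660940170288086, 37.336204528808594), 103.30364990234375) [[519.4662332  327.17202896   8.        ]]
head [[313, 192], [342, 219], [252, 292], [220, 258], [296, 196]] [[503.5, 116.3, 12.0], [600.0, 123.8, 12.0], [624.5, -135.5, 12.0], [519.7, -147.8, 12.0], [488.9, 77.9, 12.0]]
rect [[485.0, 115.69999694824219], [511.1000061035156, -148.6999969482422], [627.4000244140625, -137.1999969482422], [601.2999877929688, 127.19999694824219]] [556.1792   -10.751892]
pinion [164.4137931  294.46551724] [160 288  12  14  58] [[ 525.4343236  -285.39312557   18.        ]]
boss [114.31132075 263.1509434 ] [109 257  14  15 106] [[ 398.01418306 -340.84996968   18.        ]]
```

View pics/top_crop.png

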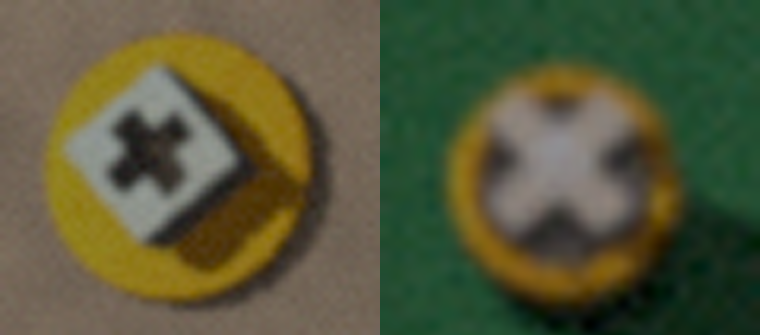

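View pics/scene_crop.png

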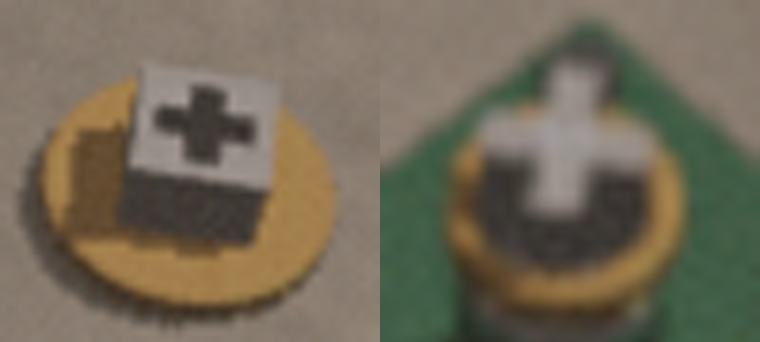

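The top crop shows the hub's bore cross centred near crop (150,150). The spline cross is turned about 45° in the image at crop (560,165). In the scene crop the bore is at (205,125) and the spline at (566,137).

```bash
cat > m2.py <<'E'
from h import *
def ld(n):
    z=np.load(n+"0.npz"); return z['p'],z['d'],manip.camera_info(n)
def four(P,c):
    v=(P[:,0]-c[0])+1j*(P[:,1]-c[1]); return v
for n,gc,sc in (("top",(118.5,229),(241,213.6)),("scene",(386,150),(306.5,195.5))):
    p,d,i=ld(n); hsv=cv2.cvtColor(p,cv2.COLOR_RGB2HSV).astype(int); S,V=hsv[...,1],hsv[...,2]
    yy,xx=np.mgrid[:420,:560]; px=np.c_[xx.ravel(),yy.ravel()]
    # hub top
    near=np.hypot(xx-gc[0],yy-gc[1])<17
    k=(near&(S<70)&(V>(np.percentile(V[near&(S<70)],60)*0.75))).astype(np.uint8)
    c=max(cv2.findContours(k,0,1)[0],key=cv2.contourArea); W=ray(i,cv2.convexHull(c).reshape(-1,2),42)[:,:2]
    r=cv2.minAreaRect(W.astype(np.float32)); print(n,"hub",r)
    P=ray(i,px,42)[:,:2]; v=(P-r[0])@[1,1j]; sel=np.abs(v)<18; w=-V.ravel()[sel].astype(float); w-=w.min();
    dk=sel&(V.ravel()<0.65*np.percentile(V.ravel()[sel],90)); cb=P[dk].mean(0); print(" bore",cb,dk.sum())
    v=(P-cb)@[1,1j]; a=(np.abs(v)<16)&(np.abs(v)>7); print(" bore ang",np.angle((-(V.ravel()[a])*(v[a]/abs(v[a]))**4).sum())/4)
    P=ray(i,px,99)[:,:2]; c0=ray(i,[sc],99)[0,:2]
    sel=np.abs((P-c0)@[1,1j])<19; g=sel&(S.ravel()<75)&(V.ravel()>0.7*np.percentile(V.ravel()[sel],92))
    cs=P[g].mean(0); print(" spline",c0,cs,g.sum(),cv2.minAreaRect(P[g].astype(np.float32)))
    v=(P-cs)@[1,1j]; a=(np.abs(v)<13)&(np.abs(v)>6); print(" spl ang",np.angle((V.ravel()[a]*(v[a]/abs(v[a]))**4).sum())/4)
E
python3 m2.py
```

```text
top hub ((518.5553588867188, 324.72894287109375), (44.14679718017578, 44.147090911865234), 42.1884880065918)
 bore [518.39591222 324.87752985] 112
 bore ang 0.7276404916546619
 spline [545.7986797   56.99738693] [546.57094512  57.89250511] 95 ((547.0360717773438, 58.04994201660156), (20.61185073852539, 22.414043426513672), 0.9856774806976318)
 spl ang -0.7729267539546879
scene hub ((515.1041259765625, 335.1258239746094), (66.28726196289062, 67.24727630615234), 69.58198547363281)
 bore [518.16954508 329.83602136] 63
 bore ang 0.7198344077938793
 spline [547.13263058  61.37240672] [545.68541195  60.99257563] 94 ((543.5770874023438, 61.21620559692383), (24.082944869995117, 30.371440887451172), 88.723388671875)
 spl ang -0.7639233515424806
```

```bash
python3 nudge.py '{"segments": [[0, 0, 0, 0, 0, 0.05]]}' 60 20
python3 - <<'E'
from h import *
s=manip.read_state(); print(s['joints'],s['eef_rot'])
E
```

```text
clock: 0.2
eef_pos: [237.5, 495.8, 172.5]
eef_rot: [-3.141, -0.0, 2.645]
wrist_force: [0.6, 0.3, -0.9]
finger_gap: 88.7
finger_force: 0.0
[ 1.05740946e+00  3.00327682e-01  1.52139681e+00  1.18725755e-06
  1.32070736e+00 -1.63711813e-02] [-3.14075358e+00 -1.48880557e-05  2.64457666e+00]
```

```bash
cat >> h.py <<'E'
from scipy.spatial.transform import Rotation as Ro
def go(x,y,z,yaw):
    s=manip.read_state(); R=Ro.from_euler('xyz',s['eef_rot']).as_matrix()
    T=Ro.from_euler('xyz',[np.pi,0,yaw]).as_matrix()
    print("shift",(R.T@(np.array([x,y,z])-s['eef_pos'])).round(1),"rot",Ro.from_matrix(R.T@T).as_rotvec().round(3),"pos",s['eef_pos'].round(1),"yaw",s['eef_rot'].round(3),"F",s['wrist_force'].round(1),"gap",round(s['finger_gap'],1),round(s['finger_force'],1),"j6",s['joints'][5].round(2),"t",s['clock'])
E
python3 nudge.py '{"segments": [[-34, -35, 0, 0, 0, 0], [-68, -70, 0, 0, 0, 0], [-102, -105, 0, 0, 0, 0], [-136, -140, 0, 0, 0, 0], [-170, -175, 0, 0, 0, 0]]}' 50 20 >/dev/null
python3 nudge.py '{"segments": [[-34, -35, 0, 0, 0, 0], [-68, -70, 0, 0, 0, 0], [-102, -105, 0, 0, 0, 0], [-136, -140, 0, 0, 0, 0], [-170, -175, 0, 0, 0, 0]]}' >/dev/null
python3 nudge.py '{"segments": [[-34, -35, 0, 0, 0, 0], [-68, -70, 0, 0, 0, 0], [-102, -105, 0, 0, 0, 0], [-136, -140, 0, 0, 0, 0], [-170, -175, 0, 0, 0, 0]]}' >/dev/null
python3 nudge.py '{"segments": [[0, 0, 0, 0, 0, 0.148], [0, 0, 0, 0, 0, 0.296], [0, 0, 0, 0, 0, 0.444], [0, 0, 0, 0, 0, 0.592], [0, 0, 0, 0, 0, 0.74]]}' >/dev/null
python3 nudge.py '{"segments": [[0, 0, 0, 0, 0, 0.148], [0, 0, 0, 0, 0, 0.296], [0, 0, 0, 0, 0, 0.444], [0, 0, 0, 0, 0, 0.592], [0, 0, 0, 0, 0, 0.74]]}' >/dev/null
python3 nudge.py '{"segments": [[0, 0, 0, 0, 0, 0.148], [0, 0, 0, 0, 0, 0.296], [0, 0, 0, 0, 0, 0.444], [0, 0, 0, 0, 0, 0.592], [0, 0, 0, 0, 0, 0.74]]}' 
python3 -c "
from h import *
go(463.9,-312.5,3,.423)"
```

```text
clock: 3.2
eef_pos: [435.6, -208.5, 172.7]
eef_rot: [-3.141, 0.0, 0.419]
wrist_force: [-0.3, -0.1, 0.0]
finger_gap: 50.4
finger_force: 0.0
shift [-16.4 106.6 169.6] rot [-0.001  0.    -0.004] pos [ 435.6 -208.5  172.7] yaw [-3.141  0.     0.419] F [-0.3 -0.1  0. ] gap 50.4 0.0 j6 0.63 t 3.2
```

```bash
python3 nudge.py '{"segments": [[-8, 45, 10, 0, 0, 0], [-16, 90, 20, 0, 0, 0], [-16.4, 106.6, 50, 0, 0, 0], [-16.4, 106.6, 95, 0, 0, 0], [-16.4, 106.6, 130, 0, 0, 0]]}' >/dev/null
python3 nudge.py '{"segments": [[0, 0, 20, 0, 0, -0.004], [0, 0, 35, 0, 0, -0.004], [0, 0, 39, 0, 0, -0.004], [0, 0, 39, 0, 0, -0.004]]}' 50 35
python3 nudge.py '{"segments": [[0, 0, 0, 0, 0, 0], [0, 0, 0, 0, 0, 0], [0, 0, 0, 0, 0, 0], [0, 0, 0, 0, 0, 0], [0, 0, 0, 0, 0, 0]]}' 4 35
python3 nudge.py '{"segments": [[0, 0, 0, 0, 0, 0], [0, 0, 0, 0, 0, 0], [0, 0, 0, 0, 0, 0], [0, 0, 0, 0, 0, 0]]}'
python3 -c "
from h import *
go(463.9,-312.5,3,.423)"
```

```text
clock: 4.1
eef_pos: [464.9, -312.5, 4.1]
eef_rot: [-3.142, 0.0, 0.429]
wrist_force: [-0.1, 0.2, 0.1]
finger_gap: 50.0
finger_force: 0.0
clock: 4.6
eef_pos: [464.9, -312.5, 4.2]
eef_rot: [3.141, -0.0, 0.429]
wrist_force: [0.3, 1.1, -0.3]
finger_gap: 13.6
finger_force: 0.0
clock: 5.0
eef_pos: [464.7, -312.5, 4.0]
eef_rot: [3.142, -0.0, 0.429]
wrist_force: [0.6, 0.2, 0.1]
finger_gap: 4.3
finger_force: 0.0
shift [-0.8 -0.4  1. ] rot [ 0.    -0.     0.006] pos [ 464.7 -312.5    4. ] yaw [ 3.142 -0.     0.429] F [0.6 0.2 0.1] gap 4.3 0.0 j6 0.48 t 5.0
```

The fingers closed on nothing, so I'll look.

Run:
```python
from h import *
a=[]
for n,(x0,y0,x1,y1) in (("top",(360,200,470,320)),("scene",(80,200,220,320))):
    p,d,i=grab(n); P=np.array([[464.7,-312.5,4],[398.5,-342,15],[524.7,-285.2,15]]); print(n,proj(i,P).round(1).tolist())
    a.append(cv2.resize(p[y0:y1,x0:x1],(400,400)))
cv2.imwrite("pics/miss.png",np.hstack(a)[:,:,::-1])
```

```text
top [[407.5, 259.6], [422.7, 289.2], [396.3, 232.2]]
scene [[141.5, 282.0], [114.4, 264.2], [164.7, 294.7]]
```

View pics/miss.png

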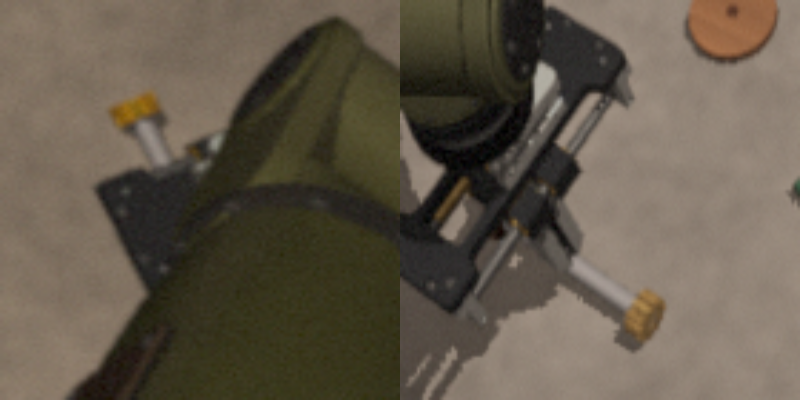

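The picture shows the shaft unmoved, with the pinion still at about (397,232) in the top view and the fingers apparently over the rod. I'll check with depth.

Run:
```python
from h import *
def cloud(n):
    p,d,i=grab(n);K=np.array(i["K"]);yy,xx=np.mgrid[:420,:560]
    nn=cv2.undistortPoints(np.c_[xx.ravel(),yy.ravel()].astype(float).reshape(-1,1,2),K,np.array(i["dist"])).reshape(-1,2)
    R=cv2.Rodrigues(np.array(i["rvec"]))[0]; D=d.ravel()[:,None]
    return p,((np.c_[nn,np.ones(len(nn))]*D-np.ravel(i["tvec"]))@R).reshape(420,560,3),d
p,C,d=cloud("scene")
s=manip.read_state();R=Ro.from_euler('xyz',s['eef_rot']).as_matrix(); L=(C-s['eef_pos'])@R
for v in range(262,300,2): print(v,[(u,*L[v,u].round().astype(int).tolist()) for u in range(132,172,4)])
```

```text
262 [(132, 35, 5, -144), (136, 10, -11, -89), (140, -35, -36, 4), (144, -26, -40, 2), (148, -17, -44, -1), (152, -11, -49, 3), (156, -5, -54, 6), (160, 5, -58, 3), (164, 12, -62, 3), (168, 19, -67, 4)]
264 [(132, 34, 7, -138), (136, 12, -8, -88), (140, -31, -32, 2), (144, -23, -37, 2), (148, -17, -42, 5), (152, -9, -46, 6), (156, -2, -51, 6), (160, 8, -54, 2), (164, 16, -58, 2), (168, 23, -63, 4)]
266 [(132, 3, -3, -79), (136, 12, -6, -82), (140, 12, -13, -69), (144, -20, -33, 3), (148, -15, -38, 7), (152, -6, -42, 5), (156, 3, -46, 3), (160, 12, -50, 0), (164, 17, -55, 6), (168, 26, -59, 3)]
268 [(132, 9, 2, -85), (136, 12, -4, -77), (140, 11, -11, -62), (144, -17, -29, 2), (148, -10, -34, 3), (152, -2, -38, 4), (156, 5, -43, 5), (160, 14, -46, 1), (164, 20, -51, 5), (168, 27, -56, 6)]
270 [(132, 10, 5, -82), (136, 7, -3, -64), (140, 10, -8, -57), (144, -15, -26, 4), (148, -6, -29, 1), (152, 1, -34, 3), (156, 7, -39, 5), (160, 16, -43, 3), (164, 24, -47, 3), (168, 32, -51, 2)]
272 [(132, 9, 7, -75), (136, 2, -2, -50), (140, 11, -6, -53), (144, -12, -22, 4), (148, -4, -26, 3), (152, 
[... 1867 characters left out ...]
0, 9, 19, 5), (144, 18, 15, 2), (148, 25, 11, 2), (152, 33, 6, 2), (156, 39, 1, 5), (160, 59, 2, -22), (164, 70, 0, -31), (168, 73, -6, -21)]
294 [(132, -2, 31, 3), (136, 5, 27, 3), (140, 13, 23, 2), (144, 20, 18, 4), (148, 27, 14, 4), (152, 35, 10, 4), (156, 41, 5, 6), (160, 63, 7, -26), (164, 69, 2, -23), (168, 72, -4, -13)]
296 [(132, 1, 35, 2), (136, 7, 30, 6), (140, 14, 26, 5), (144, 23, 22, 2), (148, 30, 17, 4), (152, 37, 13, 5), (156, 46, 9, 2), (160, 64, 9, -22), (164, 71, 5, -22), (168, 73, -1, -9)]
298 [(132, 4, 38, 2), (136, 11, 34, 2), (140, 18, 29, 4), (144, 26, 25, 2), (148, 33, 21, 4), (152, 42, 17, 0), (156, 46, 12, 6), (160, 62, 11, -12), (164, 74, 8, -21), (168, 72, 1, -2)]
```

Run:
```python
from h import *
p,d,i=grab("scene")
cv2.imwrite("pics/zoom.png",cv2.resize(p[255:305,110:180],(784,560),interpolation=cv2.INTER_CUBIC)[:,:,::-1])
```

```text
(no output)
```

View pics/zoom.png

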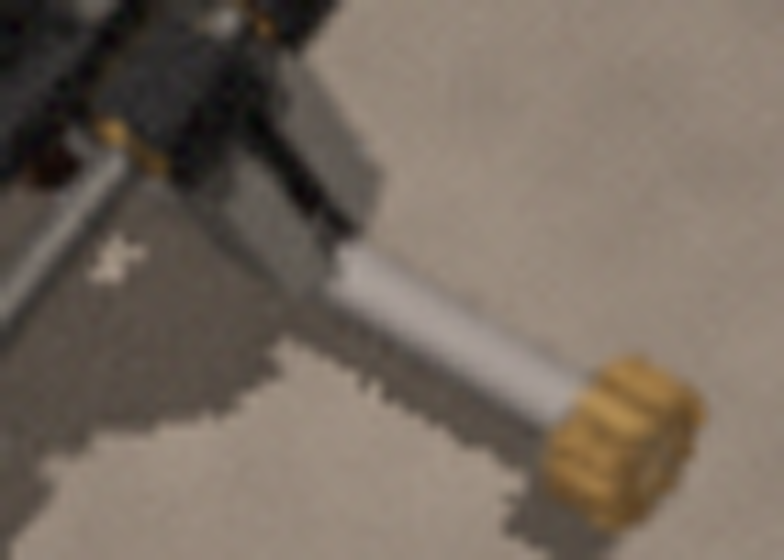

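The zoom shows the closed fingers ending around crop (345,245), with the rod's top visible just below them. So the tips look higher than the reported TCP. I'll lift and measure where they really are.

```bash
python3 nudge.py '{"segments": [[0, 0, -40, 0, 0, 0], [0, 0, -90, 0, 0, 0], [0, 0, -120, 0, 0, 0], [0, 0, -120, 0, 0, 0]]}' 4
cat >> h.py <<'E'
def cloud(n):
    p,d,i=grab(n);K=np.array(i["K"]);yy,xx=np.mgrid[:420,:560]
    nn=cv2.undistortPoints(np.c_[xx.ravel(),yy.ravel()].astype(float).reshape(-1,1,2),K,np.array(i["dist"])).reshape(-1,2)
    R=cv2.Rodrigues(np.array(i["rvec"]))[0]; D=d.ravel()[:,None]
    return p,((np.c_[nn,np.ones(len(nn))]*D-np.ravel(i["tvec"]))@R).reshape(420,560,3),i
def local(C):
    s=manip.read_state();R=Ro.from_euler('xyz',s['eef_rot']).as_matrix(); return (C-s['eef_pos'])@R
E
python3 - <<'E'
from h import *
p,C,i=cloud("scene"); L=local(C).reshape(-1,3)
k=(C.reshape(-1,3)[:,2]>40)&(np.abs(L[:,:2]).max(1)<60)
for z0 in range(-110,30,5):
    q=L[k&(L[:,2]>=z0)&(L[:,2]<z0+5)]
    if len(q): print(z0,len(q),q[:,:2].min(0).round(),q[:,:2].max(0).round())
s=manip.read_state();t=proj(i,s['eef_pos'])[0];print(t)
u,v=t.astype(int);c=p[max(v-60,0):v+30,u-50:u+70];cv2.imwrite("pics/tip.png",cv2.resize(c,(720,540),interpolation=cv2.INTER_CUBIC)[:,:,::-1]); print(u-50,v-60)
E
```

```text
clock: 5.6
eef_pos: [466.4, -313.7, 128.5]
eef_rot: [3.135, -0.003, 0.429]
wrist_force: [0.5, 0.4, 0.3]
finger_gap: 3.7
finger_force: 0.0
-110 7 [  9. -12.] [12.  5.]
-105 21 [  9. -14.] [12. 14.]
-100 25 [  7. -15.] [12. 14.]
-95 31 [ -5. -14.] [12. 15.]
-90 36 [ -7. -15.] [12. 15.]
-85 36 [ -7. -14.] [13. 15.]
-80 30 [ -4. -14.] [12. 15.]
-75 34 [ -1. -14.] [14. 15.]
-70 30 [ -3. -15.] [12. 15.]
-65 34 [ -8. -13.] [12. 15.]
-60 29 [ -6. -10.] [12. 15.]
-55 31 [ -4. -14.] [13. 15.]
-50 19 [ -4. -13.] [12. 14.]
-45 23 [ -1. -11.] [12. 14.]
-40 10 [ 0. -4.] [13.  9.]
-35 1 [10.  3.] [10.  3.]
[122.97239828 257.21699362]
72 197
```

View pics/tip.png

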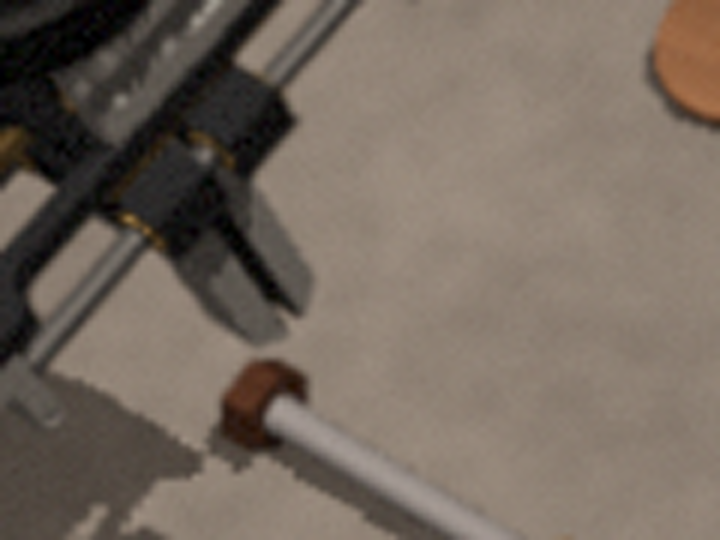

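The picture shows the fingertips at crop (290,315), but the reported TCP projects to (306,360). By depth the tips really end about 37 mm behind the reported TCP, with x and y about right. I'll go lower with the fingers open and feel for the bench.

```bash
python3 nudge.py '{"segments": [[0, 0, 40, 0, 0, 0], [0, 0, 85, 0, 0, 0], [0, 0, 120, 0, 0, 0], [0, 0, 138, 0, 0, 0], [0, 0, 148, 0, 0, 0]]}' 50 35
python3 nudge.py '{"segments": [[0, 0, 3, 0, 0, 0], [0, 0, 6, 0, 0, 0], [0, 0, 8, 0, 0, 0], [0, 0, 8, 0, 0, 0]]}'
python3 - <<'E'
from h import *
go(463.9,-312.5,-34,.423)
p,C,i=cloud("scene"); L=local(C)
E
```

```text
clock: 6.15
eef_pos: [463.2, -311.3, -27.3]
eef_rot: [-3.137, 0.002, 0.429]
wrist_force: [0.3, -0.4, 0.9]
finger_gap: 40.5
finger_force: 0.0
clock: 6.55
eef_pos: [465.0, -312.7, -31.6]
eef_rot: [3.141, -0.0, 0.429]
wrist_force: [-0.3, 0.2, -0.2]
finger_gap: 50.4
finger_force: 0.0
shift [-0.9 -0.6  2.4] rot [ 0.001 -0.     0.006] pos [ 465.  -312.7  -31.6] yaw [ 3.141 -0.     0.429] F [-0.3  0.2 -0.2] gap 50.4 0.0 j6 0.48 t 6.55
```

```bash
python3 nudge.py '{"segments": [[0, 0, 1, 0, 0, 0], [0, 0, 2, 0, 0, 0], [0, 0, 2.5, 0, 0, 0], [0, 0, 2.5, 0, 0, 0]]}'
python3 nudge.py '{"segments": [[0, 0, 0, 0, 0, 0], [0, 0, 0, 0, 0, 0], [0, 0, 0, 0, 0, 0], [0, 0, 0, 0, 0, 0], [0, 0, 0, 0, 0, 0]]}' 4 40
python3 nudge.py '{"segments": [[0, 0, 0, 0, 0, 0], [0, 0, 0, 0, 0, 0]]}'
```

```text
clock: 7.0
eef_pos: [465.2, -312.8, -32.4]
eef_rot: [3.141, -0.001, 0.429]
wrist_force: [-9.0, 5.5, 24.5]
finger_gap: 49.7
finger_force: 12.3
clock: 7.5
eef_pos: [466.1, -313.1, -32.3]
eef_rot: [3.139, -0.002, 0.429]
wrist_force: [-2.5, 3.9, 21.0]
finger_gap: 13.3
finger_force: 15.8
clock: 7.7
eef_pos: [466.1, -313.1, -32.3]
eef_rot: [3.139, -0.002, 0.429]
wrist_force: [-1.8, 3.5, 18.6]
finger_gap: 12.6
finger_force: 42.5
```

Bench contact came at reported z of about -32, so the tip offset is about 32 mm. The rod is now gripped, so I'll lift and carry it.

```bash
python3 nudge.py '{"segments": [[0, 0, -10, 0, 0, 0], [0, 0, -40, 0, 0, 0], [0, 0, -80, 0, 0, 0], [0, 0, -110, 0, 0, 0], [0, 0, -110, 0, 0, 0]]}' 4 40
python3 nudge.py '{"segments": [[30, -32, 0, 0, 0, -0.1], [60, -64, 0, 0, 0, -0.2], [90, -96, 0, 0, 0, -0.3], [120, -128, 0, 0, 0, -0.4], [150, -160, 0, 0, 0, -0.5]]}' >/dev/null
python3 nudge.py '{"segments": [[0, 0, 0, 0, 0, -0.15], [0, 0, 0, 0, 0, -0.3], [0, 0, 0, 0, 0, -0.45], [0, 0, 0, 0, 0, -0.6], [0, 0, 0, 0, 0, -0.74]]}' >/dev/null
python3 nudge.py '{"segments": [[0, 0, 0, 0, 0, 0], [0, 0, 0, 0, 0, 0]]}'
python3 - <<'E'
from h import *
go(556.6,-43.1,60,1.67)
s=manip.read_state(); x,y=s['eef_pos'][:2]
for n in("scene","top"):
    p,d,i=grab(n); hsv=cv2.cvtColor(p,cv2.COLOR_RGB2HSV).astype(int);H,S,V=hsv[...,0],hsv[...,1],hsv[...,2]
    z=s['eef_pos'][2]+47.3; a=s['eef_rot'][2]; dr=np.array([np.cos(a),np.sin(a),0])
    for nm,l,c in(("pin",66,(H<32)&(H>12)&(S>140)&(V>60)),("boss",-71,((H<12)|(H>170))&(S>100)&(V<110))):
        t=proj(i,np.array([x,y,z])+l*dr)[0]; yy,xx=np.mgrid[:420,:560]; k=c&(np.hypot(xx-t[0],yy-t[1])<22)
        print(n,nm,t.round(1),k.sum(), (lambda q:(q,ray(i,q,z+3)[0].round(1)) )([xx[k].mean(),yy[k].mean()]) if k.sum() else None)
    cv2.imwrite(f"pics/{n}_held.png",p[:,:,::-1])
E
```

```text
clock: 8.2
eef_pos: [466.3, -313.7, 79.7]
eef_rot: [3.136, -0.003, 0.429]
wrist_force: [0.1, -0.4, -3.2]
finger_gap: 12.9
finger_force: 40.0
clock: 9.4
eef_pos: [534.1, -104.5, 74.5]
eef_rot: [-3.14, -0.001, 1.664]
wrist_force: [0.2, -0.3, -3.5]
finger_gap: 13.0
finger_force: 40.0
shift [59.  28.1 14.5] rot [-0.001 -0.001 -0.006] pos [ 534.1 -104.5   74.5] yaw [-3.140e+00 -1.000e-03  1.664e+00] F [ 0.2 -0.3 -3.5] gap 13.0 40.0 j6 -0.35 t 9.4
scene pin [260.9 207.7] 4 ([np.float64(252.0), np.float64(201.0)], array([505.9, -45.3, 124.8]))
scene boss [205.5 248.5] 68 ([np.float64(206.0), np.float64(247.72058823529412)], array([ 541.4, -173.9,  124.8]))
top pin [288.8 221.3] 129 ([np.float64(291.0077519379845), np.float64(220.4031007751938)], array([529.2, -43.1, 124.8]))
top boss [357. 216.] 1 ([np.float64(360.0), np.float64(220.0)], array([ 532.3, -180.6,  124.8]))
```

View pics/scene_held.png

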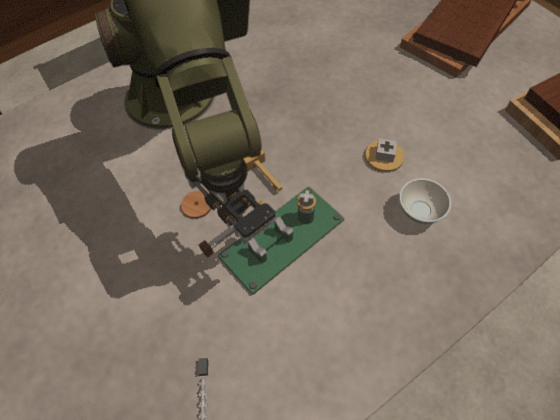

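The scene picture shows the shaft held level, with the boss at (206,247). The saddles are at (285,229) and (258,247). Next I move over the saddles and lower it, feeling for contact.

```bash
python3 nudge.py '{"segments": [[25, 12, 0, 0, 0, 0], [50, 24, 0, 0, 0, -0.006], [59, 28, 5, 0, 0, -0.006], [59, 28, 20, 0, 0, -0.006], [59, 28, 40, 0, 0, -0.006]]}' >/dev/null
python3 nudge.py '{"segments": [[0, 0, 10, 0, 0, 0], [0, 0, 20, 0, 0, 0], [0, 0, 20, 0, 0, 0]]}'
python3 - <<'E'
from h import *
go(556.6,-43.1,3,1.67)
s=manip.read_state(); x,y=s['eef_pos'][:2]
p,d,i=grab("scene"); z=s['eef_pos'][2]+47.3; print(proj(i,[[x,y,z],[553.3+7,-10.3-69.7,50],[552.9,-6.3,50]]).round(1))
cv2.imwrite("pics/over.png",cv2.resize(p[170:300,200:360],(800,600),interpolation=cv2.INTER_CUBIC)[:,:,::-1])
E
```

```text
clock: 10.3
eef_pos: [556.1, -43.3, 14.3]
eef_rot: [-3.14, -0.0, 1.674]
wrist_force: [-0.4, 0.2, -3.3]
finger_gap: 12.9
finger_force: 40.0
shift [ 0.1  0.5 11.3] rot [-0.002 -0.     0.004] pos [556.1 -43.3  14.3] yaw [-3.14  -0.     1.674] F [-0.4  0.2 -3.3] gap 12.9 40.0 j6 -0.25 t 10.3
[[268.6 233.4]
 [255.5 246.8]
 [282.3 225.9]]
```

View pics/over.png

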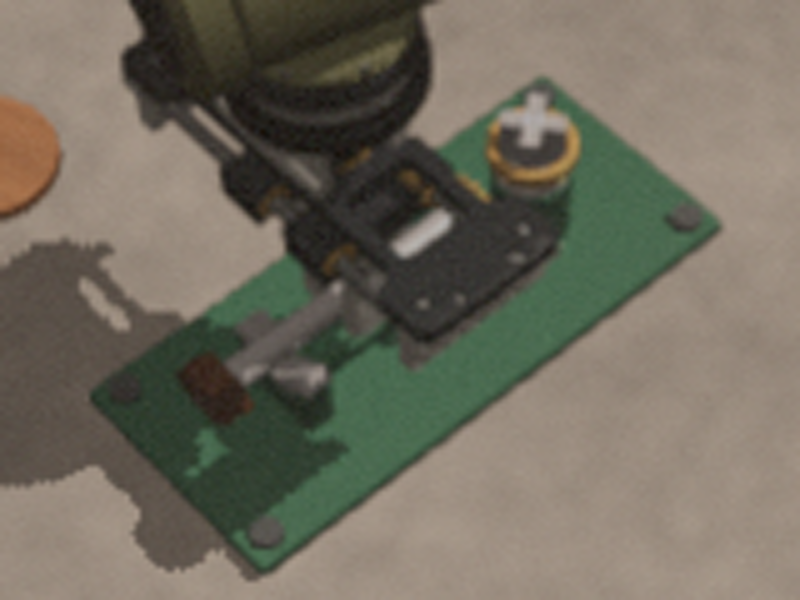

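The rod at crop (250,365) sits between the far saddle's jaws at (255,330) and (300,375), and the boss is outboard. I'll lower it.

```bash
python3 nudge.py '{"segments": [[0, 0, 3, 0, 0, 0], [0, 0, 6, 0, 0, 0], [0, 0, 8, 0, 0, 0], [0, 0, 9, 0, 0, 0], [0, 0, 9, 0, 0, 0]]}'
python3 nudge.py '{"segments": [[0, 0, 1, 0, 0, 0], [0, 0, 2, 0, 0, 0], [0, 0, 2, 0, 0, 0]]}'
```

```text
clock: 10.85
eef_pos: [556.7, -43.1, 6.4]
eef_rot: [-3.141, -0.0, 1.675]
wrist_force: [-0.1, -0.3, -2.5]
finger_gap: 12.7
finger_force: 40.0
clock: 11.15
eef_pos: [556.7, -43.1, 4.3]
eef_rot: [-3.141, -0.0, 1.675]
wrist_force: [-0.7, 1.0, -3.4]
finger_gap: 12.9
finger_force: 40.0
```

```bash
python3 nudge.py '{"segments": [[0, 0, 1, 0, 0, 0], [0, 0, 2, 0, 0, 0], [0, 0, 2, 0, 0, 0]]}'
python3 nudge.py '{"segments": [[0, 0, 1, 0, 0, 0], [0, 0, 1, 0, 0, 0]]}'
```

```text
clock: 11.45
eef_pos: [557.2, -43.1, 2.7]
eef_rot: [3.141, 0.0, 1.675]
wrist_force: [1.8, 0.7, -0.8]
finger_gap: 12.6
finger_force: 40.0
clock: 11.65
eef_pos: [557.3, -43.2, 2.5]
eef_rot: [3.14, 0.0, 1.675]
wrist_force: [-2.8, 0.5, 9.1]
finger_gap: 12.8
finger_force: 40.0
```

Seated: 9 N upward at the expected height. I'll release, retreat and check where the shaft lies.

```bash
python3 nudge.py '{"segments": [[0, 0, 0, 0, 0, 0], [0, 0, 0, 0, 0, 0], [0, 0, 0, 0, 0, 0], [0, 0, 0, 0, 0, 0]]}' 45 20
python3 nudge.py '{"segments": [[0, 0, -20, 0, 0, 0], [0, 0, -60, 0, 0, 0], [0, 0, -100, 0, 0, 0], [0, 0, -130, 0, 0, 0], [0, 0, -130, 0, 0, 0]]}' 70 >/dev/null
python3 nudge.py '{"segments": [[48, 0, 0, 0, 0, 0], [96, 0, 0, 0, 0, 0], [144, 0, 0, 0, 0, 0], [192, 0, 0, 0, 0, 0], [240, 0, 0, 0, 0, 0]]}'
python3 nudge.py '{"segments": [[48, 0, 0, 0, 0, 0], [96, 0, 0, 0, 0, 0], [120, 0, 0, 0, 0, 0], [120, 0, 0, 0, 0, 0]]}'
python3 - <<'E'
from h import *
go(518.4,327,20,.724+np.pi/2)
for n in("scene","top"):
    p,C,i=cloud(n); np.savez(n+"1.npz",p=p); hsv=cv2.cvtColor(p,cv2.COLOR_RGB2HSV).astype(int);H,S,V=hsv[...,0],hsv[...,1],hsv[...,2]
    yy,xx=np.mgrid[:420,:560]
    for nm,P,c in(("pin",(549.7,22,50),(H<32)&(H>12)&(S>140)&(V>60)),("boss",(563.5,-114.5,50),((H<12)|(H>170))&(S>100)&(V<110))):
        t=proj(i,P)[0]; k=c&(np.hypot(xx-t[0],yy-t[1])<9); print(n,nm,t.round(1),k.sum(),ray(i,[xx[k].mean(),yy[k].mean()],53)[0].round(1),"depth z",np.median(C[k][:,2]).round(1))
    z0=np.load(n+"0.npz")['p'];
    m=cv2.absdiff(p,z0).max(2)>40; print(n,[ (nm,m[y0:y1,x0:x1].sum()) for nm,(x0,y0,x1,y1) in (dict(gauge=(225,260,262,340),temp=(300,285,345,325),auger=(388,118,430,172)) if n=="top" else dict(bowl=(395,180,455,225))).items()])
E
```

```text
clock: 12.05
eef_pos: [556.7, -43.1, 1.3]
eef_rot: [-3.141, -0.0, 1.675]
wrist_force: [-1.2, 0.8, 0.4]
finger_gap: 41.8
finger_force: 0.0
clock: 13.05
eef_pos: [531.0, 197.3, 130.5]
eef_rot: [-3.141, 0.0, 1.675]
wrist_force: [1.4, -0.1, 0.2]
finger_gap: 70.0
finger_force: 0.0
clock: 13.45
eef_pos: [518.1, 317.5, 130.0]
eef_rot: [-3.14, 0.0, 1.678]
wrist_force: [0.8, -0.0, -0.6]
finger_gap: 70.1
finger_force: 0.0
shift [  9.4   1.4 110. ] rot [-0.002 -0.    -0.616] pos [518.1 317.5 130. ] yaw [-3.14   0.     1.678] F [ 0.8 -0.  -0.6] gap 70.1 0.0 j6 0.38 t 13.45
scene pin [292.1 218.1] 15 [556.8  21.9  53. ] depth z 58.7
scene boss [242.4 256.8] 87 [ 564.6 -112.2   53. ] depth z 64.5
scene [('bowl', np.int64(0))]
top pin [258.5 216.2] 107 [549.7  21.6  53. ] depth z 59.5
top boss [322.3 210.9] 54 [ 563.2 -115.2   53. ] depth z 62.3
top [('gauge', np.int64(1733)), ('temp', np.int64(0)), ('auger', np.int64(0))]
```

The shaft lies right: pinion at (549.7,21.6), where about (549.7,22) was expected. For the gear, I'll centre the hub in the fingers by squeezing it both ways, then retreat and re-measure it to tie the camera frame to the robot frame.

```bash
python3 nudge.py '{"segments": [[9.4, 1.4, 20, 0, 0, 0.14], [9.4, 1.4, 40, 0, 0, 0.28], [9.4, 1.4, 60, 0, 0, 0.42], [9.4, 1.4, 80, 0, 0, 0.56], [9.4, 1.4, 80, 0, 0, 0.7]]}' 70 15 >/dev/null
python3 nudge.py '{"segments": [[0, 0, 0, 0, 0, 0.14], [0, 0, 20, 0, 0, 0.254], [0, 0, 50, 0, 0, 0.254], [0, 0, 66, 0, 0, 0.254], [0, 0, 66, 0, 0, 0.254]]}'
python3 -c "
from h import *
go(518.4,327,-18,.724)"
```

```text
clock: 14.55
eef_pos: [518.8, 322.7, -16.9]
eef_rot: [-3.141, 0.004, 0.72]
wrist_force: [0.0, 0.1, 1.0]
finger_gap: 70.1
finger_force: 0.0
shift [ 2.5 -3.5  1.1] rot [-0.001  0.004 -0.004] pos [518.8 322.7 -16.9] yaw [-3.141  0.004  0.72 ] F [0.  0.1 1. ] gap 70.1 0.0 j6 1.35 t 14.55
```

```bash
python3 nudge.py '{"segments": [[2, -3, 0, 0, 0, 0], [2, -3, 0, 0, 0, 0]]}'
python3 nudge.py '{"segments": [[0, 0, 0, 0, 0, 0], [0, 0, 0, 0, 0, 0], [0, 0, 0, 0, 0, 0], [0, 0, 0, 0, 0, 0], [0, 0, 0, 0, 0, 0]]}' 38 15
python3 nudge.py '{"segments": [[0, 0, 0, 0, 0, 0], [0, 0, 0, 0, 0, 0], [0, 0, 0, 0, 0, 0], [0, 0, 0, 0, 0, 0], [0, 0, 0, 0, 0, 0]]}' 70
python3 nudge.py '{"segments": [[0, 0, -40, 0, 0, 0], [0, 0, -40, 0, 0, -0.13], [0, 0, -40, 0, 0, -0.26], [0, 0, -40, 0, 0, -0.4], [0, 0, -40, 0, 0, -0.55]]}' >/dev/null
python3 nudge.py '{"segments": [[0, 0, 0, 0, 0, -0.15], [0, 0, 0, 0, 0, -0.3], [0, 0, 0, 0, 0, -0.45], [0, 0, 0, 0, 0, -0.6], [0, 0, 0, 0, 0, -0.75]]}' >/dev/null
python3 nudge.py '{"segments": [[0, 0, 0, 0, 0, -0.14], [0, 0, 0, 0, 0, -0.28], [0, 0, 0, 0, 0, -0.28]]}' 
python3 -c "
from h import *
go(519.3,326.7,-17,.724+1.5708)"
```

```text
clock: 14.75
eef_pos: [520.1, 328.5, -13.1]
eef_rot: [3.141, -0.002, 0.721]
wrist_force: [0.2, -0.1, 0.3]
finger_gap: 70.4
finger_force: 0.0
clock: 15.25
eef_pos: [519.5, 328.0, -14.3]
eef_rot: [3.141, -0.0, 0.721]
wrist_force: [-0.3, -0.3, 3.5]
finger_gap: 43.8
finger_force: 15.0
clock: 15.75
eef_pos: [519.3, 328.0, -14.6]
eef_rot: [-3.142, 0.0, 0.721]
wrist_force: [-0.4, -0.3, -0.2]
finger_gap: 69.7
finger_force: 0.0
clock: 17.05
eef_pos: [519.3, 327.9, 25.4]
eef_rot: [-3.141, -0.0, 2.303]
wrist_force: [-0.5, -0.4, -0.3]
finger_gap: 70.2
finger_force: 0.0
shift [-1.  -0.8 42.4] rot [-0.    -0.     0.008] pos [519.3 327.9  25.4] yaw [-3.141 -0.     2.303] F [-0.5 -0.4 -0.3] gap 70.2 0.0 j6 -0.23 t 17.05
```

```bash
python3 nudge.py '{"segments": [[0, 0, 25, 0, 0, 0], [0, 0, 41, 0, 0, 0], [0, 0, 41, 0, 0, 0], [0, 0, 41, 0, 0, 0]]}' 70 15
python3 nudge.py '{"segments": [[0, 0, 0, 0, 0, 0], [0, 0, 0, 0, 0, 0], [0, 0, 0, 0, 0, 0], [0, 0, 0, 0, 0, 0], [0, 0, 0, 0, 0, 0]]}' 38 20
python3 nudge.py '{"segments": [[0, 0, 0, 0, 0, 0], [0, 0, 0, 0, 0, 0], [0, 0, 0, 0, 0, 0]]}' 60
python3 nudge.py '{"segments": [[0, 0, -40, 0, 0, 0], [0, 0, -90, 0, 0, 0], [-36, -32, -100, 0, 0, 0], [-72, -64, -100, 0, 0, 0], [-108, -96, -100, 0, 0, 0]]}' >/dev/null
python3 nudge.py '{"segments": [[-36, -32, 0, 0, 0, 0], [-36, -32, 0, 0, 0, 0]]}'
python3 - <<'E'
from h import *
for n in("top","scene"):
    p,d,i=grab(n); np.savez(n+"0.npz",p=p,d=d)
E
python3 m2.py
```

```text
clock: 17.45
eef_pos: [519.3, 328.0, -15.5]
eef_rot: [-3.141, -0.0, 2.299]
wrist_force: [0.2, 0.0, -0.1]
finger_gap: 70.1
finger_force: 0.0
clock: 17.95
eef_pos: [519.3, 327.9, -15.1]
eef_rot: [3.142, 0.0, 2.301]
wrist_force: [-3.0, -2.0, 5.3]
finger_gap: 44.1
finger_force: 20.0
clock: 18.25
eef_pos: [519.3, 328.0, -15.7]
eef_rot: [-3.142, -0.0, 2.301]
wrist_force: [0.1, -0.5, 0.2]
finger_gap: 59.7
finger_force: 0.0
clock: 18.95
eef_pos: [520.1, 130.9, 84.6]
eef_rot: [-3.141, 0.001, 2.296]
wrist_force: [-0.2, 0.6, -0.7]
finger_gap: 60.0
finger_force: 0.0
top hub ((519.2863159179688, 325.9632568359375), (44.31947326660156, 44.711273193359375), 41.68951416015625)
 bore [519.27631869 326.39374087] 111
 bore ang 0.7157514466328441
 spline [545.7986797   56.99738693] [547.40273094  54.72573868] 64 ((547.0765991210938, 56.03324890136719), (20.707231521606445, 18.2835693359375), 1.3205413818359375)
 spl ang 0.672229568498351
scene hub ((518.002197265625, 339.5444641113281), (59.85818099975586, 63.0913200378418), 51.23448944091797)
 bore [519.41020573 332.78881973] 57
 bore ang 0.7629392983171951
 spline [547.13263058  61.37240672] [546.20056784  58.7414806 ] 74 ((544.985595703125, 57.64402770996094), (30.51285743713379, 20.581392288208008), 9.828858375549316)
 spl ang -0.7186254120411281
```

The gear is centred at robot (519.3,328.0), which puts the top camera about 1.8 mm short in y. The spindle is then at about (546.5,59.4), with target yaw 2.373. Now I grip the gear with the tips near the disc.

```bash
python3 nudge.py '{"segments": [[36, 32, 0, 0, 0, 0], [72, 64, 0, 0, 0, 0], [108, 96, 0, 0, 0, 0], [144, 128, 0, 0, 0, -0.004], [146, 132, 0, 0, 0, -0.004]]}' 60 20
python3 nudge.py '{"segments": [[0, 0, 0, 0, 0, 0], [0, 0, 0, 0, 0, 0]]}' 
python3 -c "
from h import *
go(519.3,328,-19,2.301)"
```

```text
clock: 19.55
eef_pos: [519.2, 338.2, 83.9]
eef_rot: [3.141, -0.001, 2.311]
wrist_force: [-0.1, -0.5, 1.1]
finger_gap: 59.8
finger_force: 0.0
clock: 19.75
eef_pos: [520.7, 332.0, 84.1]
eef_rot: [-3.141, -0.0, 2.305]
wrist_force: [0.6, 0.8, 0.1]
finger_gap: 59.6
finger_force: 0.0
shift [ -2.   -3.6 103.1] rot [-0.001 -0.     0.004] pos [520.7 332.   84.1] yaw [-3.141 -0.     2.305] F [0.6 0.8 0.1] gap 59.6 0.0 j6 -0.23 t 19.75
```

```bash
python3 nudge.py '{"segments": [[-2, -3.6, 20, 0, 0, 0.004], [-2, -3.6, 60, 0, 0, 0.004], [-2, -3.6, 90, 0, 0, 0.004], [-2, -3.6, 98, 0, 0, 0.004], [-2, -3.6, 98, 0, 0, 0.004]]}' 60 20
python3 nudge.py '{"segments": [[0, 0, 0, 0, 0, 0], [0, 0, 0, 0, 0, 0]]}' 
python3 -c "
from h import *
go(519.3,328,-19,2.301)"
```

```text
clock: 20.25
eef_pos: [519.5, 327.3, -13.9]
eef_rot: [-3.14, -0.0, 2.3]
wrist_force: [1.4, -0.6, 0.9]
finger_gap: 60.3
finger_force: 0.0
clock: 20.45
eef_pos: [520.6, 328.5, -11.7]
eef_rot: [3.139, 0.001, 2.301]
wrist_force: [-0.8, 0.2, 0.5]
finger_gap: 60.1
finger_force: 0.0
shift [ 0.5 -1.3  7.3] rot [ 0.003  0.001 -0.   ] pos [520.6 328.5 -11.7] yaw [3.139e+00 1.000e-03 2.301e+00] F [-0.8  0.2  0.5] gap 60.1 0.0 j6 -0.23 t 20.45
```

```bash
python3 nudge.py '{"segments": [[0.5, -0.6, 3, 0, 0, 0], [0.5, -0.6, 4, 0, 0, 0], [0.5, -0.6, 4, 0, 0, 0]]}'
python3 nudge.py '{"segments": [[0, 0, 0, 0, 0, 0], [0, 0, 0, 0, 0, 0], [0, 0, 0, 0, 0, 0], [0, 0, 0, 0, 0, 0], [0, 0, 0, 0, 0, 0]]}' 38 50
python3 nudge.py '{"segments": [[0, 0, -30, 0, 0, 0], [0, 0, -70, 0, 0, 0], [0, 0, -110, 0, 0, 0], [0, 0, -110, 0, 0, 0], [0, 0, -110, 0, 0, 0]]}' 
python3 -c "
from h import *
go(546.5,59.4,89,2.373)"
```

```text
clock: 20.75
eef_pos: [518.8, 328.2, -17.5]
eef_rot: [-3.142, 0.0, 2.301]
wrist_force: [-0.6, -0.0, -1.1]
finger_gap: 60.4
finger_force: 0.0
clock: 21.25
eef_pos: [518.9, 328.2, -17.5]
eef_rot: [3.141, 0.0, 2.301]
wrist_force: [-0.2, 0.5, 0.6]
finger_gap: 43.4
finger_force: 50.0
clock: 21.75
eef_pos: [518.8, 328.1, 92.3]
eef_rot: [3.141, 0.0, 2.301]
wrist_force: [0.2, 0.6, -3.5]
finger_gap: 43.5
finger_force: 50.0
shift [-218.7 -158.5    3.3] rot [ 0.     0.    -0.072] pos [518.8 328.1  92.3] yaw [3.141 0.    2.301] F [ 0.2  0.6 -3.5] gap 43.5 50.0 j6 -0.23 t 21.75
```

```bash
python3 nudge.py '{"segments": [[-37, -27, 0, 0, 0, 0], [-74, -54, 0, 0, 0, 0], [-111, -80, 0, 0, 0, 0], [-148, -107, 0, 0, 0, 0], [-180, -131, 0, 0, 0, 0]]}' >/dev/null
python3 nudge.py '{"segments": [[-25, -18, 0, 0, 0, -0.04], [-38, -27.4, 0, 0, 0, -0.072], [-38, -27.4, 0, 0, 0, -0.072], [-38, -27.4, 0, 0, 0, -0.072]]}'
python3 nudge.py '{"segments": [[0, 0, 0, 0, 0, 0], [0, 0, 0, 0, 0, 0]]}'
python3 - <<'E'
from h import *
go(546.2,59.8,82,2.373)
p,d,i=grab("scene")
s=manip.read_state(); z=s['eef_pos'][2]+17.5; print(proj(i,[[*s['eef_pos'][:2],z],[546.5,59.4,99]]).round(1))
hsv=cv2.cvtColor(p,cv2.COLOR_RGB2HSV);H,S,V=cv2.split(hsv); t=proj(i,[*s['eef_pos'][:2],z+12])[0]
yy,xx=np.mgrid[:420,:560];k=((H<32)&(H>14)&(S>130)&(V>60)&(np.hypot(xx-t[0],yy-t[1])<34)).astype(np.uint8)
c=max(cv2.findContours(k,0,1)[0],key=cv2.contourArea); e=cv2.fitEllipse(cv2.convexHull(c)); print(e,t,ray(i,e[0],z+8))
cv2.imwrite("pics/hover.png",cv2.resize(p[130:260,220:380],(800,600),interpolation=cv2.INTER_CUBIC)[:,:,::-1])
E
```

```text
clock: 22.65
eef_pos: [545.4, 60.3, 91.0]
eef_rot: [-3.14, -0.002, 2.372]
wrist_force: [-0.1, 0.7, -3.5]
finger_gap: 43.6
finger_force: 50.0
clock: 22.85
eef_pos: [545.9, 61.0, 92.0]
eef_rot: [-3.141, -0.001, 2.374]
wrist_force: [-0.1, 0.2, -2.5]
finger_gap: 43.6
finger_force: 50.0
shift [-1.1 -0.7 10. ] rot [-0.    -0.001  0.001] pos [545.9  61.   92. ] yaw [-3.141e+00 -1.000e-03  2.374e+00] F [-0.1  0.2 -2.5] gap 43.6 50.0 j6 -0.76 t 22.85
[[306.1 192.4]
 [305.6 195.8]]
((306.8243713378906, 190.7321014404297), (38.55001449584961, 44.79191970825195), 93.8482894897461) [306.23953187 189.08772794] [[547.82148715  61.12983805 117.65754605]]
```

```bash
python3 nudge.py '{"segments": [[-1, -0.7, 3, 0, 0, 0], [-1, -0.7, 6, 0, 0, 0], [-1, -0.7, 8, 0, 0, 0], [-1, -0.7, 9, 0, 0, 0], [-1, -0.7, 9, 0, 0, 0]]}'
python3 nudge.py '{"segments": [[0, 0, 1, 0, 0, 0], [0, 0, 2, 0, 0, 0], [0, 0, 2, 0, 0, 0]]}'
python3 nudge.py '{"segments": [[0, 0, 1, 0, 0, 0], [0, 0, 2, 0, 0, 0], [0, 0, 2, 0, 0, 0]]}'
```

```text
clock: 23.4
eef_pos: [546.3, 58.9, 83.3]
eef_rot: [-3.141, -0.0, 2.373]
wrist_force: [0.6, -0.3, -3.5]
finger_gap: 43.8
finger_force: 50.0
clock: 23.7
eef_pos: [546.4, 58.9, 81.3]
eef_rot: [-3.141, -0.0, 2.373]
wrist_force: [-0.2, -0.2, -2.6]
finger_gap: 43.5
finger_force: 50.0
clock: 24.0
eef_pos: [546.3, 58.9, 79.3]
eef_rot: [-3.141, -0.0, 2.373]
wrist_force: [-0.5, -0.4, -3.7]
finger_gap: 43.6
finger_force: 50.0
```

```bash
python3 nudge.py '{"segments": [[0, 0, 1, 0, 0, 0], [0, 0, 2, 0, 0, 0], [0, 0, 2, 0, 0, 0]]}'
python3 nudge.py '{"segments": [[0, 0, 1, 0, 0, 0], [0, 0, 2, 0, 0, 0], [0, 0, 2, 0, 0, 0]]}'
```

```text
clock: 24.3
eef_pos: [546.3, 58.9, 77.3]
eef_rot: [-3.141, -0.0, 2.373]
wrist_force: [0.6, 0.6, -3.1]
finger_gap: 43.4
finger_force: 50.0
clock: 24.6
eef_pos: [546.3, 58.9, 75.3]
eef_rot: [-3.141, -0.0, 2.373]
wrist_force: [0.2, 0.1, -3.5]
finger_gap: 43.9
finger_force: 50.0
```

It's in the splines: 6 mm below the spline top with no contact force. I continue down to the collar.

```bash
python3 nudge.py '{"segments": [[0, 0, 2, 0, 0, 0], [0, 0, 4, 0, 0, 0], [0, 0, 6, 0, 0, 0], [0, 0, 8, 0, 0, 0], [0, 0, 9, 0, 0, 0]]}'
python3 nudge.py '{"segments": [[0, 0, 1.5, 0, 0, 0], [0, 0, 3, 0, 0, 0], [0, 0, 4.5, 0, 0, 0], [0, 0, 6, 0, 0, 0], [0, 0, 6, 0, 0, 0]]}'
python3 nudge.py '{"segments": [[0, 0, 1.5, 0, 0, 0], [0, 0, 3, 0, 0, 0], [0, 0, 4, 0, 0, 0], [0, 0, 4, 0, 0, 0]]}'
```

```text
clock: 25.1
eef_pos: [546.3, 58.9, 66.1]
eef_rot: [-3.141, -0.0, 2.373]
wrist_force: [0.1, 0.8, -2.3]
finger_gap: 43.9
finger_force: 50.0
clock: 25.6
eef_pos: [546.5, 58.9, 60.6]
eef_rot: [3.141, 0.0, 2.373]
wrist_force: [-2.4, 0.2, 3.7]
finger_gap: 44.0
finger_force: 50.0
clock: 26.0
eef_pos: [546.5, 58.9, 56.5]
eef_rot: [3.141, 0.0, 2.373]
wrist_force: [-3.3, -0.3, 6.7]
finger_gap: 43.6
finger_force: 50.0
```

```bash
python3 nudge.py '{"segments": [[0, 0, 1, 0, 0, 0], [0, 0, 2, 0, 0, 0], [0, 0, 3, 0, 0, 0], [0, 0, 3, 0, 0, 0]]}'
python3 nudge.py '{"segments": [[0, 0, 1, 0, 0, 0], [0, 0, 2, 0, 0, 0], [0, 0, 2, 0, 0, 0]]}'
python3 nudge.py '{"segments": [[0, 0, 0.7, 0, 0, 0], [0, 0, 1, 0, 0, 0], [0, 0, 1, 0, 0, 0]]}'
```

```text
clock: 26.4
eef_pos: [546.5, 58.9, 53.7]
eef_rot: [3.141, 0.0, 2.373]
wrist_force: [-3.5, 0.1, 7.9]
finger_gap: 43.8
finger_force: 50.0
clock: 26.7
eef_pos: [546.5, 58.9, 51.8]
eef_rot: [3.141, 0.0, 2.373]
wrist_force: [-4.5, -0.8, 9.6]
finger_gap: 43.7
finger_force: 50.0
clock: 27.0
eef_pos: [546.6, 58.9, 51.4]
eef_rot: [3.141, 0.0, 2.373]
wrist_force: [-5.9, -0.8, 14.3]
finger_gap: 44.1
finger_force: 50.0
```

At the stop. I'll press a little more for a firm hold.

```bash
python3 nudge.py '{"segments": [[0, 0, 0.7, 0, 0, 0], [0, 0, 1, 0, 0, 0], [0, 0, 1, 0, 0, 0], [0, 0, 1, 0, 0, 0]]}'
python3 - <<'E'
from h import *
for n in("scene","top"):
    p,C,i=cloud(n); hsv=cv2.cvtColor(p,cv2.COLOR_RGB2HSV).astype(int);H,S,V=hsv[...,0],hsv[...,1],hsv[...,2]
    yy,xx=np.mgrid[:420,:560]; t=proj(i,(563.5,-114.5,50))[0]; k=((H<12)|(H>170))&(S>100)&(V<110)&(np.hypot(xx-t[0],yy-t[1])<9); print(n,"boss",k.sum(),ray(i,[xx[k].mean(),yy[k].mean()],53)[0].round(1) if k.any() else 0)
    if n=="scene": cv2.imwrite("pics/final.png",cv2.resize(p[130:260,220:380],(800,600),interpolation=cv2.INTER_CUBIC)[:,:,::-1])
E
```

```text
clock: 27.4
eef_pos: [546.7, 58.9, 51.3]
eef_rot: [3.141, 0.001, 2.373]
wrist_force: [-11.9, -1.3, 25.3]
finger_gap: 44.0
finger_force: 50.0
scene boss 90 [ 564.8 -112.    53. ]
top boss 47 [ 561.7 -115.9   53. ]
```

View pics/final.png

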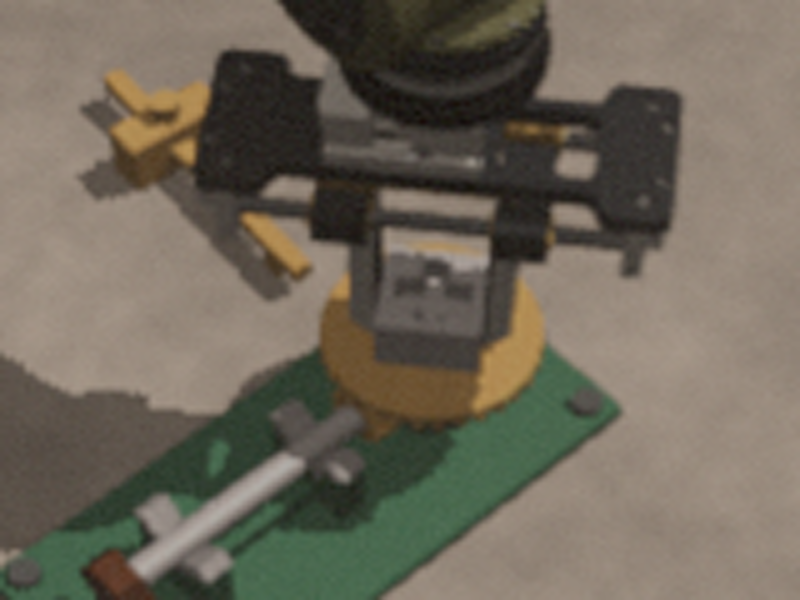

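The picture shows the gear level on the spindle at (435,350), with the spline visible in the bore. The shaft is in both saddles with its pinion under the gear's rim at (380,415), and the gauge hasn't moved. z has stopped at 51.3 under 25 N, so the collar is at its stop.

```bash
python3 -c "
from cell import manip
print(manip.sign_off())"
```

```text
the job is handed in; nothing more can be done
None
```

The job is handed in at about 27.5 s of 54 s: the pinion shaft lies in both V saddles, and the crown gear is on the splines, still gripped and held at the collar's stop with about 25 N.

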